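# Sort out the stiff-hinged fittings case

### The job

Swing open the lids of all three blue fittings cases past upright, and leave them standing open together, to find the one whose hinge is stiff: its lid stays wherever you let go of it, while the free lids fall by themselves. Then shut the stiff case and set it down gently, upright and flat inside the red reject tray. Leave the two good cases open and standing where they are, and do not disturb the loose pipe fittings.

Things in the scene. Friction and masses are not known exactly. Their poses are not given: they have to be found in the camera images.
- case_a_mid (a point): One of three outwardly identical blue steel hinged fittings cases, 100 (x, front to back) x 54 (y) x 32 mm high without the lid, about 0.7 kg, standing loose on the bench. The point is the case's centre, 16 mm above its underside; x points from the front to the hinge side, z up. The case can be gripped across its 54 mm width; the lid is a little narrower (50 mm). Exactly one of the three has a stiff hinge; nothing outward shows which.
- case_a_hinge (a point): Point on the hinge line of that case, in the middle of its back top edge: 50 mm behind and 16 mm above the centre point; the hinge line runs along the case's y.
- pull_a (a point): Centre of the yellow ball (16 mm diameter) that serves as the lid's pull, on a thin stalk rising forward at about 40 degrees from the front edge of that case's lid. With the lid shut it lies 68 mm in front of the case's centre and 56 mm above the case's underside. It lies 120 mm from the hinge line and moves on that arc about it; it can turn between fingers that pinch it along the hinge direction. The lid is a 4 mm plate 99 mm long.
- lid_a (a joint): Angle of that case's lid: 0 shut, 1.57 upright, stops fully open at 2.2 rad. A free lid (hinge friction about 0.002 N m) falls by itself when let go: shut if short of upright, to the stop if past it. The stiff lid (hinge friction about 0.065 N m, about 0.6 N at the ball) stays at whatever angle it is left.
- case_b_mid (a point): One of three outwardly identical blue steel hinged fittings cases, 100 (x, front to back) x 54 (y) x 32 mm high without the lid, about 0.7 kg, standing loose on the bench. The point is the case's centre, 16 mm above its underside; x points from the front to the hinge side, z up. The case can be gripped across its 54 mm width; the lid is a little narrower (50 mm). Exactly one of the three has a stiff hinge; nothing outward shows which.
- case_b_hinge (a point): Point on the hinge line of that case, in the middle of its back top edge: 50 mm behind and 16 mm above the centre point; the hinge line runs along the case's y.
- pull_b (a point): Centre of the yellow ball (16 mm diameter) that serves as the lid's pull, on a thin stalk rising forward at about 40 degrees from the front edge of that case's lid. With the lid shut it lies 68 mm in front of the case's centre and 56 mm above the case's underside. It lies 120 mm from the hinge line and moves on that arc about it; it can turn between fingers that pinch it along the hinge direction. The lid is a 4 mm plate 99 mm long.
- lid_b (a joint): Angle of that case's lid: 0 shut, 1.57 upright, stops fully open at 2.2 rad. A free lid (hinge friction about 0.002 N m) falls by itself when let go: shut if short of upright, to the stop if past it. The stiff lid (hinge friction about 0.065 N m, about 0.6 N at the ball) stays at whatever angle it is left.
- case_c_mid (a point): One of three outwardly identical blue steel hinged fittings cases, 100 (x, front to back) x 54 (y) x 32 mm high without the lid, about 0.7 kg, standing loose on the bench. The point is the case's centre, 16 mm above its underside; x points from the front to the hinge side, z up. The case can be gripped across its 54 mm width; the lid is a little narrower (50 mm). Exactly one of the three has a stiff hinge; nothing outward shows which.
- case_c_hinge (a point): Point on the hinge line of that case, in the middle of its back top edge: 50 mm behind and 16 mm above the centre point; the hinge line runs along the case's y.
- pull_c (a point): Centre of the yellow ball (16 mm diameter) that serves as the lid's pull, on a thin stalk rising forward at about 40 degrees from the front edge of that case's lid. With the lid shut it lies 68 mm in front of the case's centre and 56 mm above the case's underside. It lies 120 mm from the hinge line and moves on that arc about it; it can turn between fingers that pinch it along the hinge direction. The lid is a 4 mm plate 99 mm long.
- lid_c (a joint): Angle of that case's lid: 0 shut, 1.57 upright, stops fully open at 2.2 rad. A free lid (hinge friction about 0.002 N m) falls by itself when let go: shut if short of upright, to the stop if past it. The stiff lid (hinge friction about 0.065 N m, about 0.6 N at the ball) stays at whatever angle it is left.
- tray: Red reject tray fixed to the bench, 170 (x) x 150 (y) mm, walls 20 mm high and 4 mm thick, floor 4 mm thick; it is empty. Origin: centre of its underside.
- tray_in (a point): Centre of the top of the reject tray's floor, 4 mm above the bench; axes as the tray's.
- nipple: Galvanized pipe nipple standing on end, 34 mm diameter, 50 mm high; bystander. Origin: centre of its underside.
- cap: Chrome pipe cap, 42 mm diameter, 27 mm high; bystander. Origin: centre of its underside.
- coupling: Orange plastic pipe coupling standing on end, 50 mm diameter, 48 mm high; bystander. Origin: centre of its underside.
- banjo: Brass banjo fitting lying flat, eye 34 mm diameter and 14 mm high with a 12 mm stem reaching 49 mm along its x; bystander. Origin: underside of the eye's centre.
Things that resemble listed ones, but are neither listed nor needed, are in the scene too. What is meant by the tray is not orange, and is the larger of those in its own colour.

How it is judged:
By the outcome, as a careful person would: the job done as asked, in the order asked, and still so for the second after the job is handed in, with the robot touching nothing.
It also fails if it takes over 72 s, if anything falls off the work surface, if the arm or the gripper's body presses on something with over 40 N, if the wrist force passes 120 N, or if a joint passes its speed limit or range.

### The arm

A 6-joint arm with a two-finger parallel gripper is mounted at the origin on the work surface. World frame = base frame: x ahead of the robot, y to its left, z up, the work surface at z = 0. Lengths are in m, angles in degrees, forces in N, time in s.
With the tool pointing down it reaches from about 0.3 to 0.825 m from the base axis. Payload 5.4 kg.
Tool frame: the origin (TCP) lies on the centre line of the jaws, within the pads' length; the fingertips stand manip.tcp_to_tips ahead of it and the grasp point (between the pads) lies 8 mm behind it (manip.tcp_to_tips is the distance from the TCP to the fingertips, in m); y points along the fingers, z is the direction in which the jaws open and shut, and the axes are right-handed (so a half turn about y gives the same grasp; the last joint's range is limited). The gripper opens to 92 mm and grips with 3 to 60 N. Pads are 20 mm wide; open, the fingers measure 128 mm over their backs; the gripper's body (75 mm by 189 mm) begins 69 mm behind the grasp point.
Start: joints at [61.301, 9.076, 91.501, -0, 79.423, -12.038], TCP at [0.165, 0.551, 0.226] pointing down, gripper open.
Joint ranges: [-166.64, 166.64], [-54.1, 131.32], [10.49, 154.53], [-73.88, 253.88], [9.74, 151.15], [-171.62, 171.62]. Speed limits (degrees/s): [147.25, 147.25, 180, 180, 180, 180].

### API

Orientations are given as [roll, pitch, yaw] about the fixed x, y, z axes, in that order (R = Rz(yaw) Ry(pitch) Rx(roll)).
In Python, from bench import status, eyes, workorder, manip gives the robot as it stands.
- The arm moves only by the tool servo_tool, never from a script. Its argument "series" is a list of rows, each a list of 7 numbers: the shift along the world's x, y, z in m, then the turn, a rotation vector about the world's x, y, z in rad, then the closure, from 0 (fully open) to 1 (shut). A call has 1 to 12 rows; each row is the pose to reach, as a shift and turn from the pose commanded when the call began; what a row does not reach only later rows make up. A row lasts 1/8 s, in which the tool goes at most 62.5 mm and 10.7 degrees, less where a joint would pass 70% of its speed; a pose out of reach is approached as far as the arm can. A call with a gripper value outside its range is refused whole. The fingers move at their own pace and stop on an object; "force" is the grip in N (left out, the last holds). Time passes only in rows, so rows that repeat a pose let the fingers close. It gives the time, the measured TCP pose, the force and the opening at its end, in the units of the state.
- status.get_obs(): the state, without advancing time (a new reading comes with each control period).
- eyes.read_camera(name): name is "side" or "top"; returns the picture (400x640x3 uint8, red, green, blue); there is no depth.
- eyes.get_calibration(name): a dict with "fx", "fy", "cx", "cy" (pixels), "rvec" (rotation vector, rad) and "tvec" (3), from world to camera coordinates, as OpenCV has them. Camera axes: x right, y down, z forward; pixel columns grow to the right and rows downward; lengths in m; the calibration is good to about 2 mm. A picture is of the moment at which its call begins. get_calibration takes no time and is no camera call.
- workorder.hand_in(): hands the job in, once; it reports no verdict.
The state is a dict: "t": time; "joint_pos": joint angles; "qvel": joint speeds; "joint_efforts": joint torques, N m; "tcp_pos": TCP position; "tcp_rot": TCP orientation; "ft_force": force on the tool from outside, world axes, zero at the start; "wrist_torque": the same for the moment, N m; "opening": finger opening in m.
Only numpy, scipy, OpenCV 4.12 (cv2) and the standard library are available. Lean on these libraries where they do the work, as an engineer would, in place of code of your own. Each camera call takes 0.05 s, during which the arm holds its last target. There are 200 camera calls.

## Working session

There is one attempt and no reset: what is moved stays moved. The work goes in short steps, Python scripts to look and compute and a tool call to move; the robot and the scene stay as the last step left them, time stands still between calls to the robot, and variables do not carry over. Pictures are saved under pics/ and viewed, about 8 in all and at most 12, crops included, and the job is handed in when it is done.

Besides the shell and the picture viewer there is one more tool, called after "Request:" as name(argument=value, ...), one argument or row to a line, values as JSON. servo_tool: Moves the arm, as the interface text tells. Its arguments: {"type":"object","properties":{"series":{"type":"array"},"force":{"type":"number"}},"required":["series"]}

```bash
mkdir -p pics; ls; python3 - <<'E'
from bench import status, eyes, manip
import cv2
print(status.get_obs(), manip.tcp_to_tips)
for n in("side","top"):
    print(n,eyes.get_calibration(n)); cv2.imwrite(f"pics/{n}0.png",eyes.read_camera(n)[:,:,::-1])
E
```

```text
pics
{'t': 0.0, 'joint_pos': array([ 6.12985833e+01,  9.11394103e+00,  9.15699034e+01,  4.69808579e-04,
        7.94247886e+01, -1.20396929e+01]), 'qvel': array([ 0.02519953,  0.01326147,  0.0257017 , -0.03112899, -0.08315735,
       -0.04613678]), 'joint_efforts': array([ 3.97690637e-04, -3.85582817e+01, -3.22102690e+01,  7.00957119e-02,
        3.81519960e-02, -1.28529937e-04]), 'tcp_pos': array([0.16460436, 0.55030772, 0.22462611]), 'tcp_rot': array([-9.01061472e+01,  2.31111907e-02, -1.66618319e+01]), 'ft_force': array([-0.12812693,  0.19169816,  0.1664984 ]), 'wrist_torque': array([-0.05258621, -0.01958431,  0.05838979]), 'opening': 0.09184155454466665} 0.011
side {'fx': 492.80949899146697, 'fy': 492.80949899146697, 'cx': 323.3352730099859, 'cy': 205.04016013140168, 'rvec': array([ 0.42432062, -2.79239542,  1.12622664]), 'tvec': array([0.5429799 , 0.15921927, 1.23886435])}
top {'fx': 471.9021710011613, 'fy': 471.9021710011613, 'cx': 329.01193718854586, 'cy': 200.49861273013258, 'rvec': array([ 2.13664071, -2.06370954,  0.22752661]), 'tvec': array([-1.17225253e-03,  5.53129195e-01,  1.36748342e+00])}
```

View pics/top0.png

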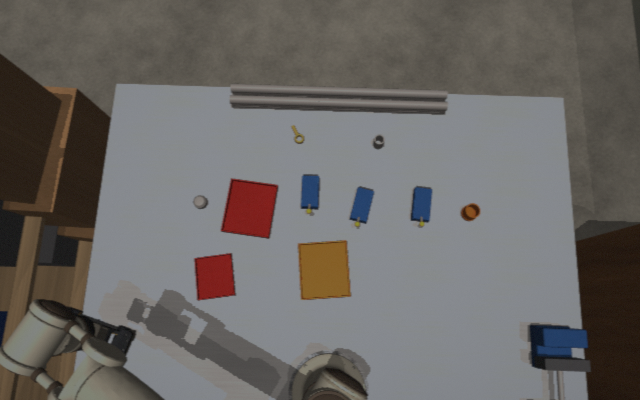

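View pics/side0.png

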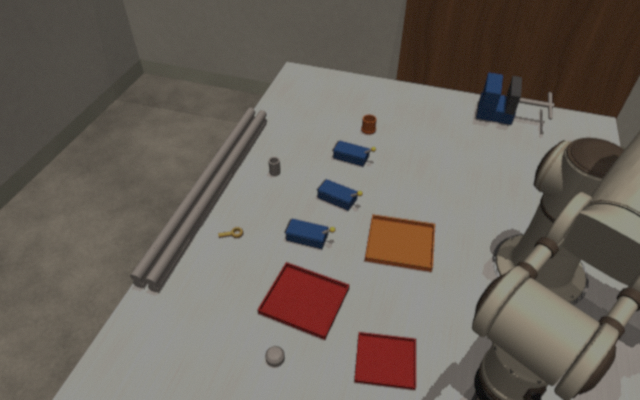

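The top view shows the three blue cases near (310,191), (362,204) and (421,204), with their ball pulls toward the robot. The larger red tray is at (250,208). In the side view the cases are at (307,232), (338,194) and (351,153).

```bash
cat > h.py <<'E'
import numpy as np, cv2
from bench import status, eyes, manip
C={}
for n in("side","top"):
    c=eyes.get_calibration(n); R=cv2.Rodrigues(c["rvec"])[0]
    C[n]=(R,np.array(c["tvec"]),np.array([[c["fx"],0,c["cx"]],[0,c["fy"],c["cy"]],[0,0,1]]))
def ray(n,uv):
    R,t,K=C[n]; d=R.T@np.linalg.inv(K)@np.array([uv[0],uv[1],1.]); return -R.T@t,d/np.linalg.norm(d)
def plane(n,uv,z):
    o,d=ray(n,uv); return o+d*(z-o[2])/d[2]
def tri(a,b):   # top uv, side uv
    o1,d1=ray("top",a); o2,d2=ray("side",b)
    s=np.linalg.lstsq(np.c_[d1,-d2],o2-o1,rcond=None)[0]
    p,q=o1+s[0]*d1,o2+s[1]*d2; return (p+q)/2,np.linalg.norm(p-q)
def proj(n,p):
    R,t,K=C[n]; x=K@(R@np.asarray(p,float)+t); return x[:2]/x[2]
HSV=dict(blue=((105,120,40),(128,255,255)),yellow=((24,110,70),(36,255,255)),red=((0,150,60),(5,255,255)))
def blobs(img,col,amin,win=None):
    m=cv2.inRange(cv2.cvtColor(img,cv2.COLOR_RGB2HSV),*map(np.array,HSV[col]))
    if col=="red": m|=cv2.inRange(cv2.cvtColor(img,cv2.COLOR_RGB2HSV),(174,150,60),(180,255,255))
    if win: k=np.zeros_like(m);k[win[1]:win[3],win[0]:win[2]]=1;m=m*k
    n,l,s,c=cv2.connectedComponentsWithStats(m)
    return [(c[i],s[i,4],(l==i)) for i in range(1,n) if s[i,4]>=amin]
E
python3 - <<'E'
from h import *
np.set_printoptions(precision=4,suppress=True)
I={n:eyes.read_camera(n) for n in C}
W=dict(top=(180,100,500,300),side=(180,100,440,400))
for n in C:
    for col,a in(("blue",60),("yellow",3),("red",300)):
        for c,s,m in blobs(I[n],col,a,W[n]):
            z=dict(blue=.036,yellow=.056,red=.02)[col]
            r=cv2.minAreaRect(np.argwhere(m)[:,::-1].astype(np.float32))
            box=[plane(n,p,z) for p in cv2.boxPoints(r)]
            e1,e2=box[1]-box[0],box[2]-box[1]
            if np.linalg.norm(e1)<np.linalg.norm(e2): e1,e2=e2,e1
            print(n,col,c,s,plane(n,c,z),"size",np.linalg.norm(e1),np.linalg.norm(e2),"yaw",np.degrees(np.arctan2(e1[1],e1[0])))
crop=lambda n,x,y,w,h:cv2.resize(I[n][y:y+h,x:x+w,::-1],None,fx=5,fy=5,interpolation=cv2.INTER_CUBIC)
cv2.imwrite("pics/t1.png",np.vstack([crop("top",295,170,140,60),crop("side",285,135,140,60),crop("side",275,190,140,60)])[:,:700][:900])
E
```

```text
side blue [350.1933 152.7771] 507 [ 0.5593 -0.247   0.036 ] size 0.10484962677131522 0.07823397581118775 yaw 174.12271194414225
side blue [335.9968 193.8898] 617 [ 0.5516 -0.065   0.036 ] size 0.1091713829897757 0.07355660025452883 yaw 166.45365549946615
side blue [305.5182 232.9865] 743 [0.5869 0.0954 0.036 ] size 0.10481961542066426 0.07020989008404152 yaw 179.12089498355547
side yellow [373.  148.5] 6 [ 0.4943 -0.2635  0.056 ] size 0.00598433989464106 0.004664691140561519 yaw -162.22764171901028
side yellow [359.5 192.5] 10 [ 0.4871 -0.0701  0.056 ] size 0.009100687286562173 0.008381701186822651 yaw 161.00134264371823
side yellow [332.     228.7143] 14 [0.5217 0.0778 0.056 ] size 0.010172467035474206 0.010086426263172809 yaw -162.42989219127722
side red [303.9421 299.9219] 3971 [0.5303 0.2773 0.02  ] size 0.18891519644716065 0.15993064497990972 yaw 171.6581121589733
side red [385.6247 360.6314] 2835 [0.3176 0.368  0.02  ] size 0.13341194881871773 0.11202861648596213 yaw -170.5807736105497
top blue [309.829  191.1006] 497 [0.5865 0.0788 0.036 ] size 0.09893537991854358 0.0499647230
[... 546 characters left out ...]
.] 5 [0.7419 0.1187 0.056 ] size 0.012530331910070348 0.0 yaw 91.9442403477102
top yellow [308.5 210.5] 16 [0.521  0.0791 0.056 ] size 0.009269108880496348 0.009090785518885754 yaw -177.48012566316476
top yellow [421.5 223. ] 16 [ 0.4944 -0.2623  0.056 ] size 0.012214079248258243 0.009025092261061884 yaw 179.49048015967557
top yellow [356.7143 223.5   ] 14 [ 0.4861 -0.0677  0.056 ] size 0.009152370853792207 0.0090287330602672 yaw -178.7681258957057
top red [249.4106 207.9374] 2477 [0.5301 0.2651 0.02  ] size 0.1698233679832381 0.15082527281398195 yaw -4.522497015532433
top red [214.285  276.4151] 1484 [0.3161 0.3557 0.02  ] size 0.12713820958113806 0.11054073187980724 yaw -170.18141860102048
```

Request:
servo_tool(
  series=[
    [0.357,-0.4718,-0.09,0,0,0.326,0.5],
    [0.357,-0.4718,-0.09,0,0,0.326,0.5],
    [0.357,-0.4718,-0.09,0,0,0.326,0.5],
    [0.357,-0.4718,-0.09,0,0,0.326,0.5],
    [0.357,-0.4718,-0.09,0,0,0.326,0.5],
    [0.357,-0.4718,-0.09,0,0,0.326,0.5],
    [0.357,-0.4718,-0.09,0,0,0.326,0.5],
    [0.357,-0.4718,-0.09,0,0,0.326,0.5],
    [0.357,-0.4718,-0.09,0,0,0.326,0.5],
    [0.357,-0.4718,-0.09,0,0,0.326,0.5],
    [0.357,-0.4718,-0.09,0,0,0.326,0.5],
    [0.357,-0.4718,-0.09,0,0,0.326,0.5],
  ],
  force=8,
)

```text
t: 1.7
tcp_pos: [0.5213, 0.0795, 0.1354]
tcp_rot: [-90.0, 0.0, 2.0]
ft_force: [-1.0, 0.2, 0.2]
opening: 0.0461
```

Request:
servo_tool(
  series=[
    [0,-0.001,-0.05,0,0,0,0.5],
    [0,-0.001,-0.083,0,0,0,0.5],
    [0,-0.001,-0.083,0,0,0,0.6],
    [0,-0.001,-0.083,0,0,0,0.8],
    [0,-0.001,-0.083,0,0,0,0.9],
    [0,-0.001,-0.083,0,0,0,0.9],
    [0,-0.001,-0.083,0,0,0,0.9],
    [0,-0.001,-0.083,0,0,0,0.9],
  ],
)

```text
t: 2.7
tcp_pos: [0.5232, 0.0782, 0.0541]
tcp_rot: [-90.0, -0.2, 2.0]
ft_force: [-0.5, 0.9, 6.8]
opening: 0.0146
```

```bash
python3 - <<'E'
import numpy as np
# arc shifts of the ball for lid angle steps
for yaw in(2,-12.3,-4.5):
    c,s=np.cos(np.radians(yaw)),np.sin(np.radians(yaw))
    print(yaw)
    for th in range(0,108,9):
        t=np.radians(th+9); b=np.array([-.118,.024])
        x=b[0]*np.cos(t)+b[1]*np.sin(t)+.118; z=b[1]*np.cos(t)-b[0]*np.sin(t)-.024
        print(th+9,np.round([x*c,x*s,z],4).tolist())
E
```

```text
2
9 [0.0052, 0.0002, 0.0182]
18 [0.0132, 0.0005, 0.0353]
27 [0.0237, 0.0008, 0.051]
36 [0.0366, 0.0013, 0.0648]
45 [0.0515, 0.0018, 0.0764]
54 [0.068, 0.0024, 0.0856]
63 [0.0858, 0.003, 0.092]
72 [0.1043, 0.0036, 0.0956]
81 [0.1232, 0.0043, 0.0963]
90 [0.1419, 0.005, 0.094]
99 [0.1601, 0.0056, 0.0888]
108 [0.1772, 0.0062, 0.0808]
-12.3
9 [0.0051, -0.0011, 0.0182]
18 [0.0129, -0.0028, 0.0353]
27 [0.0232, -0.0051, 0.051]
36 [0.0358, -0.0078, 0.0648]
45 [0.0503, -0.011, 0.0764]
54 [0.0665, -0.0145, 0.0856]
63 [0.0838, -0.0183, 0.092]
72 [0.102, -0.0222, 0.0956]
81 [0.1204, -0.0263, 0.0963]
90 [0.1387, -0.0303, 0.094]
99 [0.1565, -0.0341, 0.0888]
108 [0.1732, -0.0378, 0.0808]
-4.5
9 [0.0052, -0.0004, 0.0182]
18 [0.0132, -0.001, 0.0353]
27 [0.0237, -0.0019, 0.051]
36 [0.0365, -0.0029, 0.0648]
45 [0.0514, -0.004, 0.0764]
54 [0.0678, -0.0053, 0.0856]
63 [0.0855, -0.0067, 0.092]
72 [0.104, -0.0082, 0.0956]
81 [0.1229, -0.0097, 0.0963]
90 [0.1416, -0.0111, 0.094]
99 [0.1597, -0.0126, 0.0888]
108 [0.1767, -0.0139, 0.0808]
```

```bash
python3 - <<'E'
from h import *
a=eyes.read_camera("side");b=eyes.read_camera("top");o=status.get_obs()
print(o["tcp_pos"],o["ft_force"],o["wrist_torque"],o["opening"])
u,v=proj("side",[.53,.079,.06]).astype(int);print(u,v)
p,q=proj("top",[.53,.079,.06]).astype(int)
f=lambda i,u,v:cv2.resize(i[v-45:v+45,u-60:u+60,::-1],None,fx=5,fy=5,interpolation=cv2.INTER_CUBIC)
cv2.imwrite("pics/g1.png",np.vstack([f(a,u,v),f(b,p,q)])[::1][:, :600][:900]);cv2.imwrite("pics/g1.png",f(a,u,v))
E
```

```text
[0.52318356 0.07820525 0.05409614] [-0.38289576  1.92732928  6.32819422] [ 0.3031304   0.04907922 -0.03375395] 0.015136034363926989
328 227
```

View pics/g1.png

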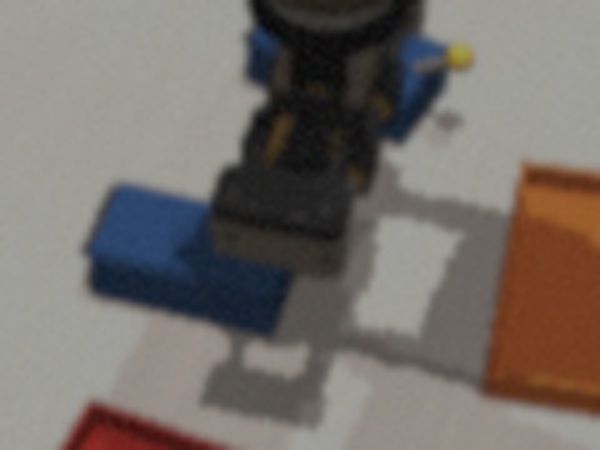

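Request:
servo_tool(
  series=[
    [0.0,0,0.003,0,0,0,0.9],
    [0.001,0,0.006,0,0,0,0.9],
    [0.003,0.0001,0.012,0,0,0,0.9],
    [0.0052,0.0002,0.018,0,0,0,0.9],
    [0.0052,0.0002,0.018,0,0,0,0.9],
  ],
)

```text
t: 3.42
tcp_pos: [0.5268, 0.0781, 0.0709]
tcp_rot: [-90.0, 0.0, 2.0]
ft_force: [0.9, -1.4, -0.8]
opening: 0.015
```

```bash
python3 - <<'E'
from h import *
o=status.get_obs()
print(o["tcp_pos"],o["ft_force"],o["wrist_torque"],o["opening"])
a=eyes.read_camera("side")
u,v=328,227
f=lambda i,u,v:cv2.resize(i[v-45:v+45,u-60:u+60,::-1],None,fx=5,fy=5,interpolation=cv2.INTER_CUBIC)
cv2.imwrite("pics/g2.png",f(a,u,v))
E
```

```text
[0.526847   0.07806333 0.07085886] [ 0.88089332 -1.40864882 -0.84744236] [-0.17228667 -0.08673344  0.05752786] 0.014951447576670641
```

View pics/g2.png

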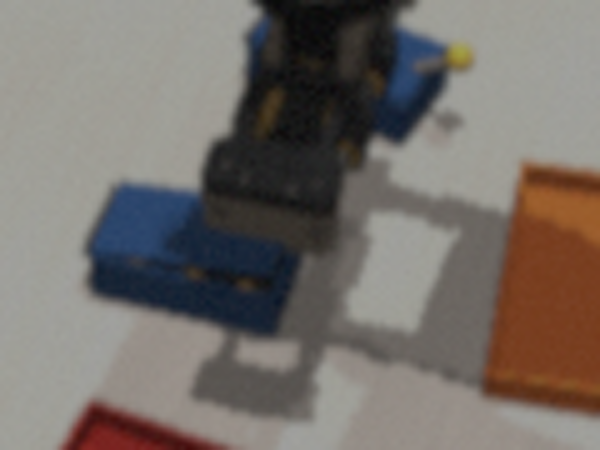

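The lid is lifting: the case interior is visible at about (200,275) in the crop. I'll continue the arc.

Request:
servo_tool(
  series=[
    [0.008,0.0003,0.0171,0,0,0,0.9],
    [0.0185,0.0006,0.0328,0,0,0,0.9],
    [0.0314,0.0011,0.0466,0,0,0,0.9],
    [0.0463,0.0016,0.0582,0,0,0,0.9],
    [0.0628,0.0022,0.0674,0,0,0,0.9],
    [0.0806,0.0028,0.0738,0,0,0,0.9],
    [0.0991,0.0034,0.0774,0,0,0,0.9],
    [0.118,0.0041,0.0781,0,0,0,0.9],
    [0.1367,0.0048,0.0758,0,0,0,0.9],
    [0.1549,0.0054,0.0706,0,0,0,0.9],
    [0.163,0.0057,0.067,0,0,0,0.9],
    [0.163,0.0057,0.067,0,0,0,0.9],
  ],
)

```text
t: 4.97
tcp_pos: [0.6915, 0.0832, 0.1385]
tcp_rot: [-90.1, -0.2, 2.0]
ft_force: [2.0, -1.7, 4.4]
opening: 0.0148
```

Request:
servo_tool(
  series=[
    [0,0,0,0,0,0,0.75],
    [0,0,0,0,0,0,0.5],
    [0,0,0,0,0,0,0.5],
    [0,0,0.05,0,0,0,0.5],
    [-0.05,-0.02,0.06,0,0,-0.1,0.5],
    [-0.205,-0.152,0.0,0,0,-0.25,0.5],
    [-0.205,-0.152,-0.008,0,0,-0.25,0.5],
    [-0.205,-0.152,-0.008,0,0,-0.25,0.5],
    [-0.205,-0.152,-0.008,0,0,-0.25,0.5],
    [-0.205,-0.152,-0.008,0,0,-0.25,0.5],
    [-0.205,-0.152,-0.008,0,0,-0.25,0.5],
  ],
)

```text
t: 6.35
tcp_pos: [0.486, -0.0677, 0.1303]
tcp_rot: [-90.0, -0.1, -12.3]
ft_force: [0.3, -0.5, 0.4]
opening: 0.0458
```

```bash
python3 - <<'E'
from h import *
a=eyes.read_camera("side");b=eyes.read_camera("top");print(status.get_obs()["tcp_pos"])
f=lambda i,u,v:cv2.resize(i[v-35:v+35,u-80:u+80,::-1],None,fx=4,fy=4,interpolation=cv2.INTER_CUBIC)
cv2.imwrite("pics/g3.png",np.vstack([f(a,310,220),f(b,330,190)]))
for n,i in(("side",a),("top",b)):
  for c,s,_ in blobs(i,"yellow",3,(200,120,440,260)): print(n,c,s)
E
```

```text
[ 0.48633115 -0.06756044  0.13036781]
side [253.75       196.33333333] 12
top [298.4 134.8] 10
top [309.25       139.66666667] 12
top [299.5        140.83333333] 6
top [306.5        183.28571429] 14
top [313.5 183.5] 12
top [306.38461538 192.61538462] 13
top [313.38461538 192.61538462] 13
top [306.18181818 201.81818182] 11
top [312.5 202. ] 6
top [421.41176471 223.11764706] 17
```

View pics/g3.png

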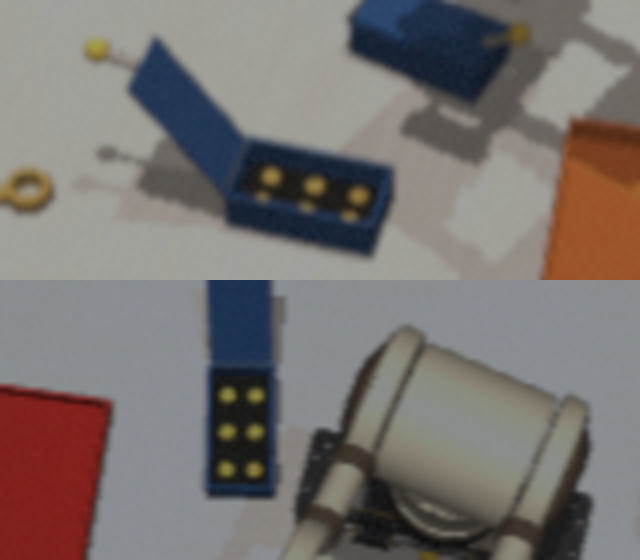

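Case A stands wide open, its pull at side pixel (253.7,196.3) and top pixel (309.2,139.7), so it has probably fallen to the stop. Next is B.

Request:
servo_tool(
  series=[
    [0,-0.001,-0.05,0,0,0,0.5],
    [0,-0.001,-0.074,0,0,0,0.5],
    [0,-0.001,-0.074,0,0,0,0.6],
    [0,-0.001,-0.074,0,0,0,0.8],
    [0,-0.001,-0.074,0,0,0,0.9],
    [0,-0.001,-0.074,0,0,0,0.9],
    [0,-0.001,-0.074,0,0,0,0.9],
  ],
)

```text
t: 7.32
tcp_pos: [0.4862, -0.0694, 0.0568]
tcp_rot: [-90.0, -0.2, -12.3]
ft_force: [1.5, 0.9, 5.0]
opening: 0.0149
```

```bash
python3 - <<'E'
from h import *
print(tri((309.25,139.67),(253.75,196.33)), status.get_obs()["ft_force"])
E
```

```text
(array([0.72656644, 0.08337298, 0.11495635]), np.float64(0.0012703103808034309)) [1.46541225 0.85666503 4.95562996]
```

A is free: its ball measures (0.727, 0.083, 0.115), which is the stop position. I released it at z≈0.14. B's ball is gripped, so I'll swing it.

Request:
servo_tool(
  series=[
    [0.002,-0.0004,0.009,0,0,0,0.9],
    [0.0051,-0.0011,0.0182,0,0,0,0.9],
    [0.0129,-0.0028,0.0353,0,0,0,0.9],
    [0.0232,-0.0051,0.051,0,0,0,0.9],
    [0.0358,-0.0078,0.0648,0,0,0,0.9],
    [0.0503,-0.011,0.0764,0,0,0,0.9],
    [0.0665,-0.0145,0.0856,0,0,0,0.9],
    [0.0838,-0.0183,0.092,0,0,0,0.9],
    [0.102,-0.0222,0.0956,0,0,0,0.9],
    [0.1204,-0.0263,0.0963,0,0,0,0.9],
    [0.1387,-0.0303,0.094,0,0,0,0.9],
    [0.1565,-0.0341,0.0888,0,0,0,0.9],
  ],
)

```text
t: 8.82
tcp_pos: [0.6424, -0.1034, 0.1456]
tcp_rot: [-90.0, -0.0, -12.3]
ft_force: [-0.5, 1.0, 1.5]
opening: 0.0149
```

Request:
servo_tool(
  series=[
    [0.008,-0.0018,-0.0036,0,0,0,0.9],
    [0.008,-0.0018,-0.0036,0,0,0,0.9],
    [0.008,-0.0018,-0.0036,0,0,0,0.75],
    [0.008,-0.0018,-0.0036,0,0,0,0.5],
    [0.008,-0.0018,-0.0036,0,0,0,0.5],
    [0.008,-0.0018,0.05,0,0,0,0.5],
  ],
)

```text
t: 9.57
tcp_pos: [0.6457, -0.1038, 0.189]
tcp_rot: [-89.9, 0.7, -12.3]
ft_force: [0.5, -0.7, 0.3]
opening: 0.046
```

Request:
servo_tool(
  series=[
    [-0.03,-0.03,0.01,0,0,0.03,0.5],
    [-0.08,-0.08,0.0,0,0,0.1,0.5],
    [-0.156,-0.158,-0.04,0,0,0.136,0.5],
    [-0.156,-0.158,-0.065,0,0,0.136,0.5],
    [-0.156,-0.158,-0.065,0,0,0.136,0.5],
    [-0.156,-0.158,-0.065,0,0,0.136,0.5],
    [-0.156,-0.158,-0.065,0,0,0.136,0.5],
  ],
)

```text
t: 10.45
tcp_pos: [0.4951, -0.2626, 0.1308]
tcp_rot: [-90.1, -0.1, -4.4]
ft_force: [0.7, 0.3, 0.1]
opening: 0.0459
```

```bash
python3 - <<'E'
from h import *
a=eyes.read_camera("side");b=eyes.read_camera("top");print(status.get_obs()["tcp_pos"])
f=lambda i,u,v:cv2.resize(i[v-35:v+35,u-80:u+80,::-1],None,fx=4,fy=4,interpolation=cv2.INTER_CUBIC)
cv2.imwrite("pics/g4.png",np.vstack([f(a,310,200),f(b,340,180)]))
for n,i in(("side",a),("top",b)):
  for c,s,_ in blobs(i,"yellow",3,(200,120,440,260)): print(n,c,s)
E
```

```text
[ 0.49508898 -0.26258549  0.13070469]
side [306.5 148.2] 10
side [253.5 196.5] 12
top [293.33333333 127.        ] 3
top [298.4 134.8] 10
top [309.25       139.66666667] 12
top [299.5        140.83333333] 6
top [371.86666667 163.53333333] 15
top [306.5        183.28571429] 14
top [313.5 183.5] 12
top [306.28571429 192.5       ] 14
top [313.38461538 192.61538462] 13
top [359.92857143 195.64285714] 14
top [366.66666667 197.25      ] 12
top [306.33333333 201.75      ] 12
top [313.36363636 201.90909091] 11
top [357.61538462 204.61538462] 13
top [364.5        206.28571429] 14
top [355.5        213.71428571] 14
```

View pics/g4.png

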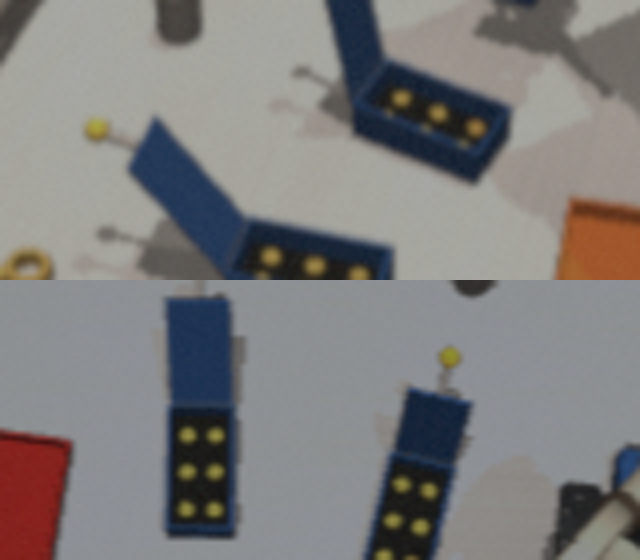

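B's lid stayed about where I let go, with its ball at side pixel (306.5,148.2) and top pixel (371.9,163.5). That makes B the stiff one. C still has to be opened.

Request:
servo_tool(
  series=[
    [-0.0005,0,-0.05,0,0,0,0.5],
    [-0.0005,0,-0.074,0,0,0,0.5],
    [-0.0005,0,-0.074,0,0,0,0.6],
    [-0.0005,0,-0.074,0,0,0,0.8],
    [-0.0005,0,-0.074,0,0,0,0.9],
    [-0.0005,0,-0.074,0,0,0,0.9],
    [-0.0005,0,-0.074,0,0,0,0.9],
  ],
)

```text
t: 11.42
tcp_pos: [0.4941, -0.2636, 0.0568]
tcp_rot: [-90.1, -0.1, -4.5]
ft_force: [0.5, 0.6, 5.5]
opening: 0.0147
```

```bash
python3 - <<'E'
from h import *
print(tri((371.87,163.53),(306.5,148.2)), status.get_obs()["ft_force"])
E
```

```text
(array([ 0.64851391, -0.10325217,  0.1443644 ]), np.float64(0.0003854993847466265)) [0.46385563 0.57288937 5.49278011]
```

Request:
servo_tool(
  series=[
    [0.002,-0.0002,0.009,0,0,0,0.9],
    [0.0052,-0.0004,0.0182,0,0,0,0.9],
    [0.0132,-0.001,0.0353,0,0,0,0.9],
    [0.0237,-0.0019,0.051,0,0,0,0.9],
    [0.0365,-0.0029,0.0648,0,0,0,0.9],
    [0.0514,-0.004,0.0764,0,0,0,0.9],
    [0.0678,-0.0053,0.0856,0,0,0,0.9],
    [0.0855,-0.0067,0.092,0,0,0,0.9],
    [0.104,-0.0082,0.0956,0,0,0,0.9],
    [0.1229,-0.0097,0.0963,0,0,0,0.9],
    [0.1416,-0.0111,0.094,0,0,0,0.9],
    [0.1597,-0.0126,0.0888,0,0,0,0.9],
  ],
)

```text
t: 12.92
tcp_pos: [0.6539, -0.2763, 0.1461]
tcp_rot: [-90.1, -0.1, -4.5]
ft_force: [-0.0, -1.8, 0.5]
opening: 0.0149
```

Request:
servo_tool(
  series=[
    [0.008,-0.0006,-0.0036,0,0,0,0.9],
    [0.008,-0.0006,-0.0036,0,0,0,0.9],
    [0.008,-0.0006,-0.0036,0,0,0,0.75],
    [0.008,-0.0006,-0.0036,0,0,0,0.5],
    [0.008,-0.0006,-0.0036,0,0,0,0.5],
    [0.008,-0.0006,0.05,0,0,0,0.5],
    [0.008,-0.0006,0.09,0,0,0,0.5],
  ],
)

```text
t: 13.8
tcp_pos: [0.6605, -0.276, 0.2357]
tcp_rot: [-90.0, 0.0, -4.5]
ft_force: [0.5, -1.2, 1.3]
opening: 0.0459
```

Request:
servo_tool(
  series=[
    [-0.0135,0.173,-0.02,0,0,-0.136,0.5],
    [-0.0135,0.173,-0.02,0,0,-0.136,0.5],
    [-0.0135,0.173,-0.02,0,0,-0.136,0.5],
    [-0.0135,0.173,-0.02,0,0,-0.136,0.5],
    [-0.0135,0.173,-0.02,0,0,-0.136,0.5],
  ],
)

```text
t: 14.42
tcp_pos: [0.6472, -0.1037, 0.2142]
tcp_rot: [-90.0, 0.0, -12.3]
ft_force: [-0.3, -0.3, 0.7]
opening: 0.0465
```

```bash
python3 - <<'E'
from h import *
a=eyes.read_camera("side");b=eyes.read_camera("top");print(status.get_obs()["tcp_pos"])
f=lambda i,u,v:cv2.resize(i[v-35:v+35,u-80:u+80,::-1],None,fx=4,fy=4,interpolation=cv2.INTER_CUBIC)
cv2.imwrite("pics/g5.png",np.vstack([f(a,320,160),f(b,380,180)]))
for n,i in(("side",a),("top",b)):
  for c,s,_ in blobs(i,"yellow",3,(200,80,460,180)): print(n,c,s)
E
```

```text
[ 0.64736194 -0.10460833  0.21431422]
top [293.33333333 127.        ] 3
top [298.4 134.8] 10
top [309.25       139.66666667] 12
top [299.5        140.83333333] 6
top [430.38461538 152.38461538] 13
```

View pics/g5.png

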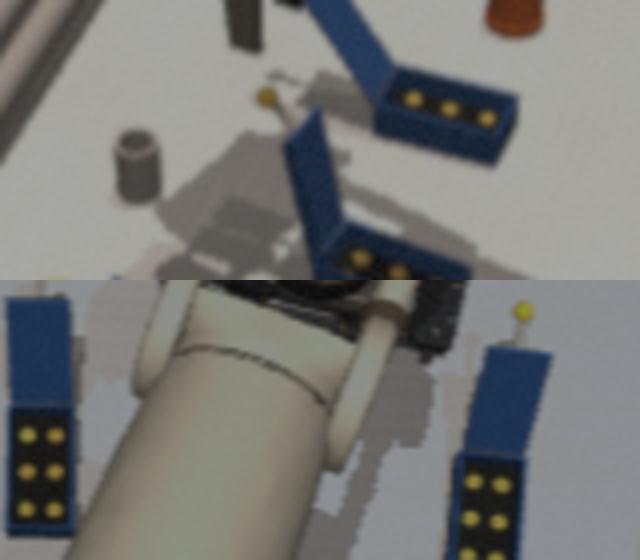

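C lies fully open, with its ball at top pixel (430.4,152.4). B's lid still stands near 100°. All three are open, so I'll regrip B's ball and shut it.

Request:
servo_tool(
  series=[
    [0.0013,0.0008,-0.04,0,0,0,0.5],
    [0.0013,0.0008,-0.0712,0,0,0,0.5],
    [0.0013,0.0008,-0.0712,0,0,0,0.6],
    [0.0013,0.0008,-0.0712,0,0,0,0.8],
    [0.0013,0.0008,-0.0712,0,0,0,0.9],
    [0.0013,0.0008,-0.0712,0,0,0,0.9],
    [0.0013,0.0008,-0.0712,0,0,0,0.9],
  ],
)

```text
t: 15.4
tcp_pos: [0.6499, -0.1032, 0.145]
tcp_rot: [-90.1, -0.2, -12.3]
ft_force: [1.1, -1.9, 5.1]
opening: 0.0146
```

Request:
servo_tool(
  series=[
    [-0.008,0.0018,0.0036,0,0,0,0.9],
    [-0.0258,0.0056,0.0088,0,0,0,0.9],
    [-0.0441,0.0096,0.0111,0,0,0,0.9],
    [-0.0625,0.0137,0.0104,0,0,0,0.9],
    [-0.0807,0.0176,0.0068,0,0,0,0.9],
    [-0.098,0.0214,0.0004,0,0,0,0.9],
    [-0.1142,0.0249,-0.0088,0,0,0,0.9],
    [-0.1287,0.0281,-0.0204,0,0,0,0.9],
    [-0.1413,0.0308,-0.0342,0,0,0,0.9],
    [-0.1516,0.0331,-0.0499,0,0,0,0.9],
    [-0.1584,0.0345,-0.067,0,0,0,0.9],
    [-0.161,0.0352,-0.078,0,0,0,0.9],
  ],
)

```text
t: 16.9
tcp_pos: [0.4852, -0.0663, 0.0636]
tcp_rot: [-90.0, 0.3, -12.3]
ft_force: [-4.2, -0.6, 1.5]
opening: 0.0147
```

Request:
servo_tool(
  series=[
    [0,0,-0.004,0,0,0,0.9],
    [0,0,-0.008,0,0,0,0.9],
    [0,0,-0.0095,0,0,0,0.9],
    [0,0,-0.0095,0,0,0,0.9],
  ],
)

```text
t: 17.4
tcp_pos: [0.4871, -0.0665, 0.0561]
tcp_rot: [-89.9, 0.1, -12.3]
ft_force: [-6.8, 2.2, 8.5]
opening: 0.0151
```

Request:
servo_tool(
  series=[
    [0,0,0,0,0,0,0.75],
    [0,0,0,0,0,0,0.4],
    [0,0,0,0,0,0,0.2],
    [0,0,0.05,0,0,0,0],
    [-0.03,0,0.1,0,0,0,0],
    [-0.08,0,0.14,0,0,0,0],
    [-0.1,0,0.14,0,0,0,0],
    [-0.1,0,0.14,0,0,0,0],
  ],
)

```text
t: 18.4
tcp_pos: [0.3874, -0.0673, 0.196]
tcp_rot: [-90.0, -0.1, -12.4]
ft_force: [0.0, 0.3, 0.2]
opening: 0.0907
```

```bash
python3 - <<'E'
from h import *
np.set_printoptions(precision=4,suppress=True)
a=eyes.read_camera("side");b=eyes.read_camera("top");print(status.get_obs()["tcp_pos"])
f=lambda i,u,v:cv2.resize(i[v-35:v+35,u-80:u+80,::-1],None,fx=4,fy=4,interpolation=cv2.INTER_CUBIC)
cv2.imwrite("pics/g6.png",np.vstack([f(a,330,190),f(b,370,200)]))
for n,i in(("side",a),("top",b)):
  for c,s,_ in blobs(i,"yellow",3,(200,80,460,250)): 
     if s<30: print(n,c,s)
  for c,s,m in blobs(i,"blue",60,(200,80,460,260)):
    r=cv2.minAreaRect(np.argwhere(m)[:,::-1].astype(np.float32))
    box=[plane(n,p,.036) for p in cv2.boxPoints(r)]
    e=max(box[1]-box[0],box[2]-box[1],key=np.linalg.norm)
    print(n,"blue",c,s,plane(n,c,.036),np.linalg.norm(e),np.degrees(np.arctan2(e[1],e[0])))
E
```

```text
[ 0.388  -0.0672  0.1952]
side [309.  116.5] 6
side [359.5 193.2] 10
side [253.6923 196.4615] 13
side blue [340.5806 145.4359] 546 [ 0.5963 -0.2716  0.036 ] 0.2247911680648906 149.20733727930113
side blue [336.2512 194.1536] 625 [ 0.5506 -0.0642  0.036 ] 0.11090634295585114 165.4180728732498
side blue [276.5204 213.4311] 392 [0.6821 0.0538 0.036 ] 0.1226376157819323 142.73342410825472
side blue [306.342  234.5352] 383 [0.5833 0.0997 0.036 ] 0.10267185027893642 -178.59351913145846
top [293.8571 128.4286] 7
top [298.4 134.8] 10
top [309.25   139.6667] 12
top [299. 141.] 5
top [430.4167 152.25  ] 12
top [306.3846 183.3846] 13
top [313.5 183.5] 12
top [306.3846 192.6154] 13
top [313.3846 192.6154] 13
top [418. 195.] 11
top [424.8462 195.7692] 13
top [306.1818 201.8182] 11
top [313.2 202. ] 10
top [417.5    204.2857] 14
top [424.5 205. ] 12
top [416.3846 213.6154] 13
top [423.6154 214.3846] 13
top blue [309.7667 164.2524] 420 [0.6733 0.0828 0.036 ] 0.1423886224099082 -174.77621647323275
top blue [424.2715 182.2754] 501 [ 0.627  -0.2758  0.036 ] 0.18883903040520345 -8.387501657352923
top blue [363.837  197.9493] 276 [ 0.5705 -0.0889  0.036 ] 0.06243384134404759 -14.19238063700509
```

View pics/g6.png

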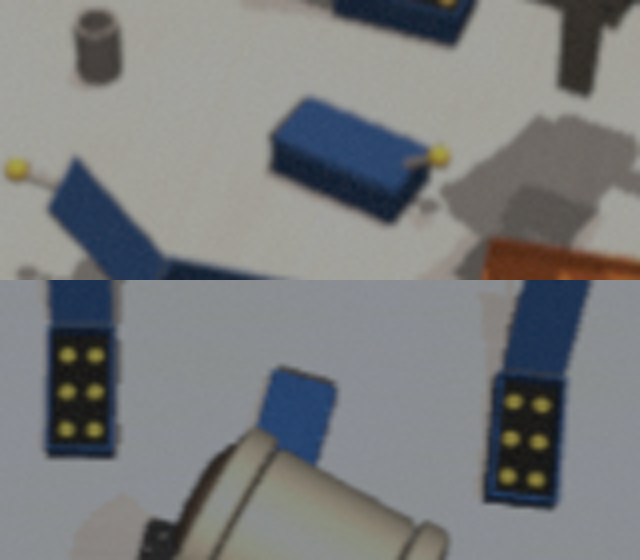

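B is shut again: flat lid, ball at side pixel (359.5,193.2), with the case displaced by about 1 mm or less. Next I'll grip the case across its width.

Request:
servo_tool(
  series=[
    [0.05,-0.005,0,0,0,0,0],
    [0.11,-0.01,-0.03,0,0,0,0],
    [0.1625,-0.016,-0.06,0,0,-0.007,0],
    [0.1625,-0.016,-0.1,0,0,-0.007,0],
    [0.1625,-0.016,-0.1,0,0,-0.007,0],
    [0.1625,-0.016,-0.1,0,0,-0.007,0],
  ],
  force=25,
)

```text
t: 19.25
tcp_pos: [0.5506, -0.0832, 0.0962]
tcp_rot: [-90.0, -0.0, -12.7]
ft_force: [0.3, 0.9, -0.2]
opening: 0.0917
```

Request:
servo_tool(
  series=[
    [0,0,-0.04,0,0,0,0],
    [0,0,-0.07,0,0,0,0],
    [0,0,-0.079,0,0,0,0.2],
    [0,0,-0.079,0,0,0,0.3],
    [0,0,-0.079,0,0,0,0.36],
    [0,0,-0.079,0,0,0,0.4],
    [0,0,-0.079,0,0,0,0.45],
    [0,0,-0.079,0,0,0,0.6],
    [0,0,-0.079,0,0,0,0.6],
    [0,0,-0.079,0,0,0,0.6],
  ],
)

```text
t: 20.5
tcp_pos: [0.5512, -0.0832, 0.0178]
tcp_rot: [-90.0, -0.1, -12.7]
ft_force: [-0.4, 2.2, 6.6]
opening: 0.0539
```

Request:
servo_tool(
  series=[
    [0,0,0.004,0,0,0,0.6],
    [0,0,0.012,0,0,0,0.6],
    [0,0,0.03,0,0,0,0.6],
    [0,0,0.055,0,0,0,0.6],
    [0,0,0.085,0,0,0,0.6],
    [0,0,0.115,0,0,0,0.6],
    [0,0,0.145,0,0,0,0.6],
    [0,0,0.17,0,0,0,0.6],
    [0,0,0.185,0,0,0,0.6],
    [0,0,0.19,0,0,0,0.6],
    [0,0,0.19,0,0,0,0.6],
  ],
)

```text
t: 21.88
tcp_pos: [0.5497, -0.083, 0.206]
tcp_rot: [-90.0, 0.1, -12.7]
ft_force: [-0.6, -0.8, -7.7]
opening: 0.0545
```

Request:
servo_tool(
  series=[
    [-0.0005,0.01,0,0,0,0.004,0.6],
    [-0.002,0.035,0,0,0,0.014,0.6],
    [-0.004,0.075,0,0,0,0.03,0.6],
    [-0.006,0.12,0,0,0,0.05,0.6],
    [-0.008,0.165,0,0,0,0.07,0.6],
    [-0.01,0.21,0,0,0,0.09,0.6],
    [-0.012,0.255,0,0,0,0.11,0.6],
    [-0.014,0.295,0,0,0,0.125,0.6],
    [-0.016,0.325,0,0,0,0.138,0.6],
    [-0.017,0.342,0,0,0,0.143,0.6],
    [-0.017,0.348,0,0,0,0.143,0.6],
    [-0.017,0.348,0,0,0,0.143,0.6],
  ],
)

```text
t: 23.38
tcp_pos: [0.5331, 0.2643, 0.2062]
tcp_rot: [-90.0, 0.0, -4.5]
ft_force: [0.6, -0.6, -6.7]
opening: 0.0539
```

Request:
servo_tool(
  series=[
    [0,0,-0.01,0,0,0,0.6],
    [0,0,-0.03,0,0,0,0.6],
    [0,0,-0.055,0,0,0,0.6],
    [0,0,-0.08,0,0,0,0.6],
    [0,0,-0.105,0,0,0,0.6],
    [0,0,-0.13,0,0,0,0.6],
    [0,0,-0.15,0,0,0,0.6],
    [0,0,-0.162,0,0,0,0.6],
    [0,0,-0.17,0,0,0,0.6],
    [0,0,-0.174,0,0,0,0.6],
    [0,0,-0.174,0,0,0,0.6],
  ],
)

```text
t: 24.75
tcp_pos: [0.5334, 0.265, 0.0328]
tcp_rot: [-90.0, -0.0, -4.5]
ft_force: [-0.5, -0.2, -8.1]
opening: 0.0542
```

Request:
servo_tool(
  series=[
    [0,0,-0.003,0,0,0,0.6],
    [0,0,-0.006,0,0,0,0.6],
    [0,0,-0.008,0,0,0,0.6],
    [0,0,-0.009,0,0,0,0.6],
    [0,0,-0.0095,0,0,0,0.6],
    [0,0,-0.01,0,0,0,0.6],
    [0,0,-0.01,0,0,0,0.6],
  ],
)

```text
t: 25.62
tcp_pos: [0.5331, 0.2648, 0.0225]
tcp_rot: [-90.0, -0.0, -4.5]
ft_force: [-0.4, -0.7, -8.1]
opening: 0.054
```

Request:
servo_tool(
  series=[
    [0,0,-0.0005,0,0,0,0.6],
    [0,0,-0.001,0,0,0,0.6],
    [0,0,-0.0015,0,0,0,0.6],
    [0,0,-0.0015,0,0,0,0.6],
  ],
)

```text
t: 26.12
tcp_pos: [0.5332, 0.2648, 0.0218]
tcp_rot: [-90.0, 0.0, -4.5]
ft_force: [-5.0, -1.9, 3.0]
opening: 0.0539
```

Contact felt: fz went from −8 to +3. Releasing and withdrawing.

Request:
servo_tool(
  series=[
    [0,0,0,0,0,0,0.4],
    [0,0,0,0,0,0,0.3],
    [0,0,0,0,0,0,0.2],
    [0,0,0,0,0,0,0.2],
    [0,0,0.02,0,0,0,0.2],
    [0,0,0.06,0,0,0,0.2],
    [0,0,0.12,0,0,0,0.2],
    [-0.04,0.04,0.18,0,0,0,0.2],
    [-0.1,0.1,0.2,0,0,0,0.2],
    [-0.15,0.15,0.2,0,0,0,0.2],
    [-0.2,0.2,0.2,0,0,0,0.2],
    [-0.2,0.2,0.2,0,0,0,0.2],
  ],
)

```text
t: 27.62
tcp_pos: [0.3316, 0.4664, 0.2231]
tcp_rot: [-89.9, -0.1, -4.5]
ft_force: [1.8, 0.5, -0.5]
opening: 0.0737
```

Request:
servo_tool(
  series=[
    [-0.06,0.06,0,0,0,0,0.2],
    [-0.06,0.06,0,0,0,0,0.2],
    [-0.06,0.06,0,0,0,0,0.2],
  ],
)

```text
t: 28.0
tcp_pos: [0.272, 0.5258, 0.2223]
tcp_rot: [-89.9, -0.1, -4.3]
ft_force: [1.1, -0.2, 0.3]
opening: 0.0733
```

```bash
python3 - <<'E'
from h import *
np.set_printoptions(precision=4,suppress=True)
a=eyes.read_camera("side");b=eyes.read_camera("top");print(status.get_obs()["tcp_pos"])
cv2.imwrite("pics/f.png",np.vstack([cv2.resize(a[80:380,200:460,::-1],None,fx=1.6,fy=1.6)[:300*2][:480], cv2.resize(b[80:300,180:500,::-1],(416,286))])[:766])
s=cv2.resize(a[100:380,200:460,::-1],(390,420));t=cv2.resize(b[100:300,190:490,::-1],(390,420*200//280*1));t=cv2.copyMakeBorder(t,0,420-t.shape[0],0,0,cv2.BORDER_CONSTANT)
cv2.imwrite("pics/f.png",np.hstack([s,t]))
Y={n:[c for c,k,_ in blobs(i,"yellow",3,(190,80,460,320)) if k<30] for n,i in(("side",a),("top",b))}
for p in Y["top"]:
  for q in Y["side"]:
    x,e=tri(p,q)
    if e<.004 and .01<x[2]<.2: print(p,q,x,e)
for c,k,m in blobs(b,"blue",60,(190,80,460,300)): print(c,k,plane("top",c,.04))
E
```

```text
[0.2738 0.5244 0.2219]
[299.8571 140.5714] [253.6923 196.4615] [0.7129 0.1092 0.1432] 0.001906134141223794
[309.25   139.6667] [253.6923 196.4615] [0.7268 0.0834 0.1145] 0.0012706621765008659
[430.4167 152.25  ] [309.  116.5] [ 0.6992 -0.2794  0.1152] 0.001293849994162404
[243.0909 225.6364] [331.05 295.1 ] [0.467  0.2725 0.0617] 0.00013163747008024723
[309.448  163.4752] 404 [0.6745 0.0837 0.04  ]
[424.2829 182.3187] 502 [ 0.6257 -0.275   0.04  ]
[312.0635 201.8413] 63 [0.5518 0.0702 0.04  ]
[249.3646 205.9908] 543 [0.5321 0.262  0.04  ]
```

View pics/f.png

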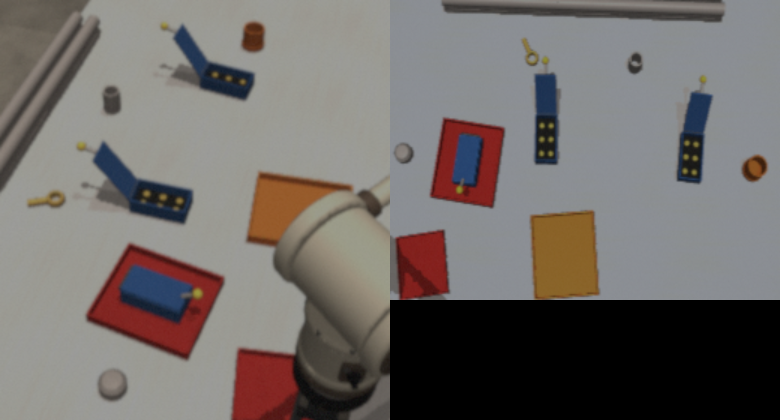

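The stiff case lies flat and shut near the tray's middle, its ball at z = 0.062 against an expected 0.060. Cases A and C stand open at their stops and the fittings look undisturbed, so I'm handing in.

```bash
python3 -c "
from bench import workorder; print(workorder.hand_in())"
```

```text
the job is handed in; nothing more can be done
None
```

The stiff case was the middle one (B). It is now shut and standing upright and flat in the large red tray, and I handed the job in at about 28 s of the 72 s allowed.

- **Finding it:** I opened all three lids to about 103° by their ball pulls and let go. The lids of A (left, y ≈ +0.08) and C (right, y ≈ −0.27) fell to the stop, with their balls measured at z ≈ 0.115 m. B stayed where I released it, at z ≈ 0.144 m, and was still standing after all three were open together.
- **Placing it:** I shut B by its ball, gripped it across its width and lowered it until the wrist force showed contact.
- **Last checks:** B's centre measured about (0.532, 0.262), against a tray centre of (0.530, 0.265). Its ball was at z = 0.062 m, about 2 mm above the expected 0.060 m and within the calibration error. A and C were still open where they stood.
- **Fittings and forces:** The pipe fittings looked unmoved in the last picture, but I did not measure their positions. The wrist showed 5–7 N upward while gripping the balls of all three cases, and I did not find out why. No wrist reading I saw passed about 11 N.

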